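# Show the tea tin to the inspection camera, side by side

### The arm

A 6-joint arm with a two-finger parallel gripper is mounted at the origin on the work surface. World frame = base frame: x ahead of the robot, y to its left, z up, the work surface at z = 0. Lengths are in m, angles in rad, forces in N, time in s.
With the tool pointing down it reaches from about 0.325 to 0.9 m from the base axis. Payload 3.5 kg.
Tool frame: the origin (TCP) lies midway between the tips of the shut fingers; the grasp point (between the pads) lies 19 mm behind it; z points along the fingers, y is the line along which they close (so a half turn about z gives the same grasp; the last joint's range is limited). The gripper opens to 85 mm and grips with 20 to 120 N. Pads are 22 mm wide; open, the fingers measure 114 mm over their backs; the gripper's body (76 mm by 85 mm) begins 54 mm behind the grasp point. The pads swing forward as they close: fully open they stand 13 mm farther back than shut.
Start: joints at [1.124, 0.276, -0.026, 1.268, 0, 1.467], TCP at [0.211, 0.588, 0.231] pointing down, gripper open.
Joint ranges: [-3.12, 3.12], [-0.85, 1.88], [-1.08, 1.24], [-1.95, 2.15], [-1.57, 1.53], [-3.14, 3.14]. Speed limits (rad/s): [2.57, 2.57, 3.14, 3.14, 3.14, 3.14].

### API

Orientations are given as a rotation vector (axis times angle).
In Python, from bench import arm gives the robot as it stands.
- The arm moves only by the tool jog_arm, called after ">>>" as name(argument=value, ...) on one line, values as JSON. Schema: {"type":"object","properties":{"steps":{"type":"array","items":{"type":"array","items":{"type":"array","items":{"type":"number"},"minItems":6,"maxItems":6},"minItems":1,"maxItems":12},"minItems":1,"maxItems":1},"jaw":{"type":"number"},"grip_force":{"type":"number"},"only":{"type":"string"},"quiet":{"type":"boolean"},"lines":{"type":"string"}},"required":["steps"],"additionalProperties":false}. steps is a list that holds a single list of rows (three levels of brackets), with 1 to 12 rows, each of 6 numbers: dx, dy, dz in m, then a rotation vector rx, ry, rz in rad; each row is the pose to reach, as a shift and turn from the pose commanded when the call began, along the tool's axes at that moment; what a row does not reach only later rows make up. A row lasts 1/12 s, in which the tool goes at most 0.0417 m and 0.125 rad, less where a joint would pass 70% of its speed; a pose out of reach is approached as far as the arm can. jaw is the opening from 0.0 (shut) to 1.0 (fully open), set as the call begins (left out keeps the last). The fingers move at their own pace and stop on an object; grip_force is the grip in N (left out, the last holds). Time passes only in rows, so rows that do not move let the fingers close. The tool returns the time, the measured TCP pose, the force, the opening and the grip force at its end. only (a regular expression) keeps the lines of the reply that match it, lines (a string "A,B") keeps lines A to B, and quiet returns only ok. Input that does not fit is refused with a message, and nothing moves.
- arm.read_state(): the state, without advancing time (a new reading comes with each control period).
- arm.read_camera(name): name is "side" or "top" or "wrist"; returns a dict with "color" (400x640x3 uint8, red, green, blue), "fx", "fy", "cx", "cy" (pixels), "k1" (the pictures are not rectified: a ray, as slopes to the right and down, at radius r is drawn at 1 + k1 r^2 times it, then the intrinsics apply), "T" (4x4, takes a point from camera to world coordinates). Camera axes: x right, y up, looking along -z (the intrinsics and any distortion apply to the point x, -y, -z); pixel columns grow to the right and rows downward; lengths in m; the calibration is good to about 2 mm. A picture is of the moment at which its call begins. There is no depth.
- arm.finish_job(): hands the job in; it is judged then, once.
The state is a dict: "time": time; "q": joint angles; "joint_velocities": joint speeds; "joint_efforts": joint torques, N m; "tcp_pos": TCP position; "tcp_rot": TCP orientation; "ft_force": force on the tool from outside, world axes, zero at the start; "wrist_torque": the same for the moment, N m; "opening": opening from 0.0 (shut) to 1.0 (fully open); "finger_force": force on a finger pad.
Only numpy, scipy, OpenCV 4.12 (cv2) and the standard library are available. Lean on these libraries where they do the work, as an engineer would, in place of code of your own. Each camera call takes 0.05 s, during which the arm holds its last target. There are 200 camera calls.

### The job

Take the stainless tea tin off the trivet and show the inspection camera its green-dot side: held still for a good second about 12 cm in front of the lens, centred and square to the way the camera looks, lid uppermost. Then give it a quarter turn, show the side with the red latch button in the same place and the same way, and finish there, still holding the tin in the air. Leave the teapot, glasses and spoon where they are and do not bump the camera or its stand.

Things in the scene. Friction and masses are not known exactly. Their poses are not given: they have to be found in the camera images.
- tin: Loose square stainless tin, 80 x 80 x 80 mm, 0.18 to 0.35 kg, on the trivet; its lid stays closed. Origin: centre of underside, z up. On the lid a black grip bar, 50 mm long (tin's x), 18 mm wide (y), 30 mm tall (80 to 110 mm above the origin). The +x side has the latch with a round red button (sticks out 7 mm), the +y side a flat green dot 30 mm across, the -x side the hinge.
- bar (a point): Middle of the grip bar on the tin's lid, on the tin's axis, 97 mm above its underside (17 mm above the lid, 13 mm below the bar's top); axes as the tin.
- latch_side (a point): Centre of the tin's latch side: the point (40, 0, 40) mm of the tin's frame; axes as the tin.
- dot_side (a point): Centre of the tin's green-dot side: the point (0, 40, 40) mm of the tin's frame; axes as the tin.
- lens (a point): Centre of the camera's front lens, 0.26 to 0.28 m up. Axes of the camera head: it looks along its own -x (towards the robot's side, 11 to 29 degrees downward), y is level, z up in the picture. A side is shown properly with its centre at (-120, 0, 0) mm in this frame, its outward normal along this +x and the tin's z along this z, so the tin leans back as much as the camera looks down.
- stand: Fixed camera stand: steel foot 100 x 100 x 12 mm, a flat-steel bracket 30 mm wide rising at its back to 312 mm and bent forward; under it hangs the white camera head (45 x 36 x 36 mm, 18 mm black barrel), whose stiff tilt differs from run to run. Origin: centre of the foot's underside; front is -x.
- trivet: Fixed round blue-green hard silicone trivet, 150 mm across, 10 mm thick; origin at the centre of its underside.
- teapot: Loose white ceramic teapot, 118 mm high, about 210 mm long from handle (-x) to spout (+x), body 128 mm across; origin at the centre of its underside. Bystander.
- glass_a: Loose pink glass, 90 mm high, 68 mm across the rim; origin at the centre of its underside. Bystander.
- glass_b: Loose pink glass like the other, nearer the camera stand. Bystander.
- spoon: Loose olive wood spoon, 130 mm long, lying crosswise near the robot. Bystander.

How it is judged:
On the way:
1. the green-dot side is shown square to the lens and held still (x of dot_side in the frame of lens between -0.15 and -0.09 m and x of bar in the frame of lens below -0.13 m and y of dot_side in the frame of lens between -0.025 and 0.025 m and z of dot_side in the frame of lens between -0.025 and 0.025 m and angle between the y axis of tin and the x axis of lens, either way round below 0.2 rad and angle between the z axis of tin and the z axis of lens, either way round below 0.2 rad and angle between tin's own z axis and vertical below 1.1 rad and contact force between tin and the fingers above 1 N and height (world z) of tin above 0.08 m and contact force between tin and stand below 0.2 N and contact force between tin and trivet below 0.2 N and contact force between tin and teapot below 0.2 N and contact force between tin and glass_a below 0.2 N and contact force between tin and glass_b below 0.2 N and linear speed of tin below 0.03 m/s and angular speed of tin below 0.2 rad/s), for 0.6 s.
At the end, for the whole second after the job is handed in: The tin hangs still from the gripper alone, over 80 mm up, lid uppermost, latch side facing the lens: its centre 90 to 150 mm before the lens and within 25 mm of the axis each way, turned and leaned within 0.2 rad of square; teapot, glasses and spoon moved under 30 mm (x of latch_side in the frame of lens between -0.15 and -0.09 m and x of bar in the frame of lens below -0.13 m and y of latch_side in the frame of lens between -0.025 and 0.025 m and z of latch_side in the frame of lens between -0.025 and 0.025 m and angle between the x axis of tin and the x axis of lens, either way round below 0.2 rad and angle between the z axis of tin and the z axis of lens, either way round below 0.2 rad and angle between tin's own z axis and vertical below 1.1 rad and contact force between tin and the fingers above 1 N and height (world z) of tin above 0.08 m and contact force between tin and stand below 0.2 N and contact force between tin and trivet below 0.2 N and contact force between tin and teapot below 0.2 N and contact force between tin and glass_a below 0.2 N and contact force between tin and glass_b below 0.2 N and linear speed of tin below 0.03 m/s and angular speed of tin below 0.2 rad/s and distance of each of teapot, glass_a, glass_b, spoon from where it was at the start of the episode below 0.03 m); the arm keeps its last pose, push and grip.
It fails at once if the teapot was disturbed (distance of teapot from where it was at the start of the episode above 0.03 m).
It fails at once if a pink glass was disturbed (distance of glass_a from where it was at the start of the episode above 0.03 m).
It fails at once if a pink glass was disturbed (distance of glass_b from where it was at the start of the episode above 0.03 m).
It fails at once if the spoon was disturbed (distance of spoon from where it was at the start of the episode above 0.03 m).
It fails at once if the camera or its stand was bumped (contact force between stand and the arm above 2 N or contact force between stand and the fingers above 2 N or contact force between stand and tin above 2 N).
It also fails if it takes over 48 s, if anything falls off the work surface, if the arm or the gripper's body presses on something with over 40 N, if the wrist force passes 120 N, or if a joint passes its speed limit or range.

## Working session

There is one attempt and no reset: what is moved stays moved. The work goes in short steps, Python scripts to look and compute and a tool call to move; the robot and the scene stay as the last step left them, time stands still between calls to the robot, and variables do not carry over. Pictures are saved under pics/ and viewed, at most 10 in all, crops included, and the job is handed in when it is done.

```bash
ls; mkdir -p pics
```

Run:
```python
from bench import arm
import cv2
s=arm.read_state();print({k:(s[k]) for k in('time','tcp_pos','tcp_rot','opening')})
for n in('side','top','wrist'):
    c=arm.read_camera(n);cv2.imwrite(f'pics/{n}0.png',c['color'][:,:,::-1]);print(n,c['fx'],c['cx'],c['cy'],c['k1'],c['T'].round(3).tolist() if hasattr(c['T'],'round') else c['T'])
```

```text
bench.py
pics
{'time': 0.0, 'tcp_pos': array([0.21029624, 0.58770991, 0.23012579]), 'tcp_rot': array([-0.53718337, -3.09467413,  0.00345588]), 'opening': 1.0000566702057458}
side 499.0107910118517 325.96008864578863 201.42224741880182 -0.01448777834574842 [[0.987, 0.102, -0.128, 0.457], [-0.163, 0.594, -0.787, -0.826], [-0.004, 0.798, 0.603, 0.801], [0.0, 0.0, 0.0, 1.0]]
top 386.11429388033963 317.8457116785466 198.96410800344714 -0.07458983506180285 [[-0.023, 0.99, -0.139, 0.5], [-1.0, -0.023, 0.007, 0.023], [0.004, 0.139, 0.99, 0.914], [0.0, 0.0, 0.0, 1.0]]
wrist 320.84184953120234 318.3701980165313 188.74698097536734 -0.0579132340316971 [[0.337, -0.893, -0.298, 0.135], [0.941, 0.319, 0.11, 0.616], [-0.003, -0.318, 0.948, 0.372], [0.0, 0.0, 0.0, 1.0]]
```

View pics/side0.png

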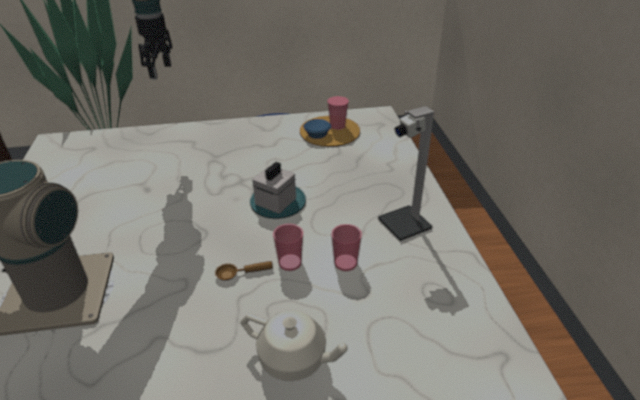

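View pics/top0.png

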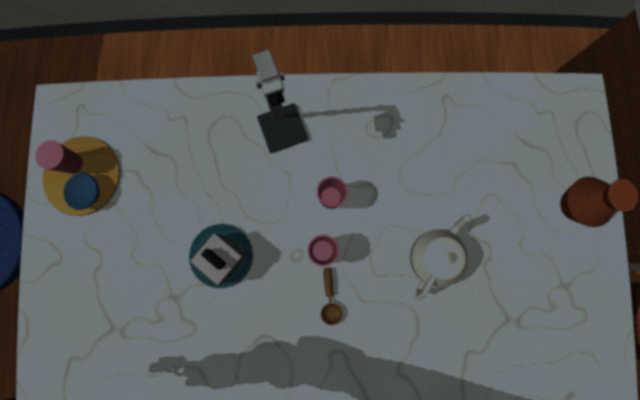

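The side view shows the tin at about (274,188) with its bar at (273,171), the camera head at (407,126), the stand foot at (405,223) and the glasses at (289,248) and (346,248). The top view shows the tin bar at (214,259), the foot at (282,128) and the head/bracket at (270,80). Next I'll enlarge these.

Run:
```python
import cv2,numpy as np
s=cv2.imread('pics/side0.png');t=cv2.imread('pics/top0.png')
def z(i,x,y):return cv2.resize(i[y:y+60,x:x+80],(400,300),interpolation=cv2.INTER_CUBIC)
m=np.vstack([np.hstack([z(s,375,95),z(s,235,155)]),np.hstack([z(t,230,45),z(t,175,228)])])
m=np.clip(m*1.5,0,255).astype(np.uint8)
cv2.imwrite('pics/m1.png',m)
```

```text
(no output)
```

View pics/m1.png

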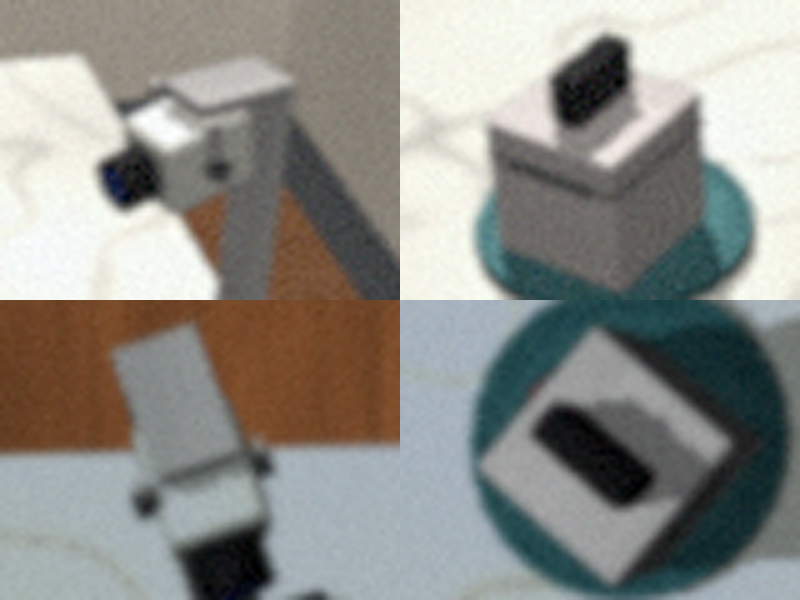

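Head, barrel and pivot knobs are clear in both views, and the red button shows at the tin's upper-left edge in the top view. The next crop enlarges the head more to get accurate pixel positions, with the wrist view alongside.

Run:
```python
import cv2,numpy as np
s=cv2.imread('pics/side0.png');t=cv2.imread('pics/top0.png')
def z(i,x,y,w,h):return cv2.resize(i[y:y+h,x:x+w],(400,w and 600),interpolation=cv2.INTER_CUBIC)
m=np.hstack([z(s,390,100,40,60),z(t,250,60,40,60)])
cv2.imwrite('pics/m2.png',np.clip(m*1.6,0,255).astype(np.uint8))
```

```text
(no output)
```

View pics/m2.png

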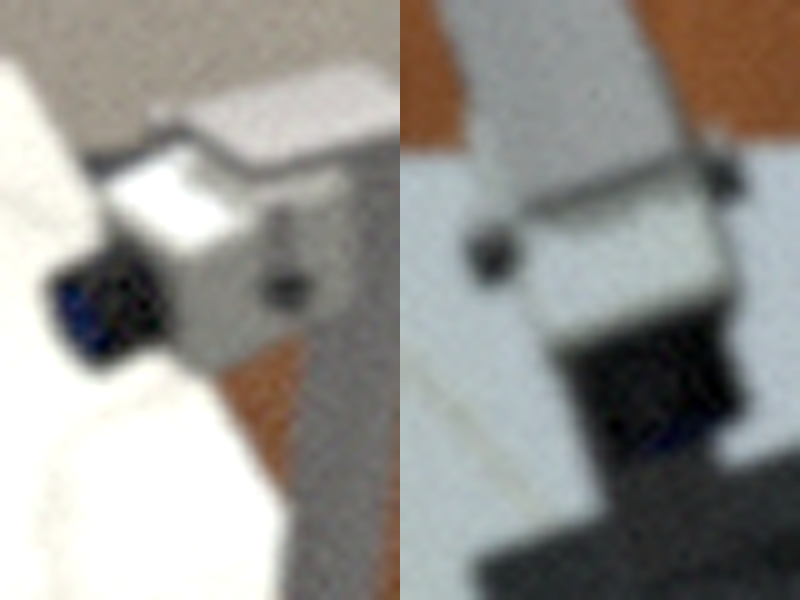

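View pics/wrist0.png

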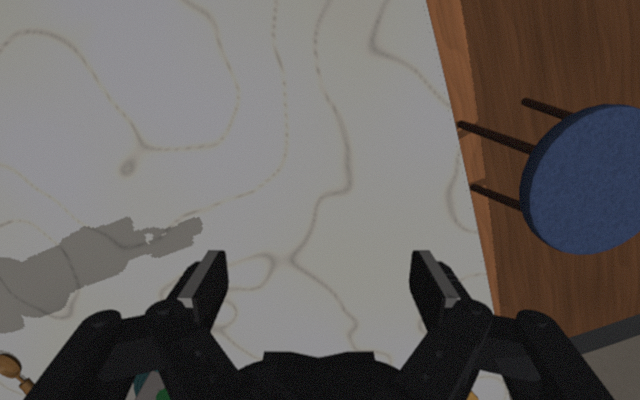

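Pixels read from the crops (10x): side view lens (78,315), near knob (285,288), front top edge (108,185)-(210,248). Top view lens (680,432), knobs (490,250)/(725,175), front edge (553,345)-(722,300). The wrist view shows only the tin's green dot at its bottom edge.

Create h.py:
```python
from bench import arm
import numpy as np,cv2
def ray(c,u,v):
    p=cv2.undistortPoints(np.array([[[u,v]]],float),np.array([[c['fx'],0,c['cx']],[0,c['fy'],c['cy']],[0,0,1]]),np.array([c['k1'],0,0,0]))[0,0]
    T=np.array(c['T']);d=T[:3,:3]@np.array([p[0],-p[1],-1.]);return T[:3,3],d/np.linalg.norm(d)
def tri(rs):
    A=np.zeros((3,3));b=np.zeros(3)
    for o,d in rs:
        P=np.eye(3)-np.outer(d,d);A+=P;b+=P@o
    x=np.linalg.solve(A,b);return x,max(np.linalg.norm(np.cross(x-o,d)) for o,d in rs)
def onz(r,z):
    o,d=r;return o+d*(z-o[2])/d[2]
```

Run:
```python
from h import *
np.set_printoptions(precision=4,suppress=True)
S=arm.read_camera('side');T=arm.read_camera('top')
hs=lambda x,y:ray(S,390+(x+.5)/10-.5,100+(y+.5)/10-.5)
ht=lambda x,y:ray(T,250+(x-400+.5)/10-.5,60+(y+.5)/10-.5)
ts=lambda x,y:ray(S,235+(x-400+.5)/5-.5,155+(y+.5)/5-.5)
tt=lambda x,y:ray(T,175+(x-400+.5)/5-.5,228+(y-300+.5)/5-.5)
def p(n,a,b):
    x,e=tri([a,b]);print(n,x,round(e,4));return x
L=p('lens',hs(78,315),ht(680,432))
K=p('knob',hs(285,288),ht(725,175))
F=onz(ht(490,250),K[2]);print('farknob',F,np.linalg.norm(F-K),'yaw of y',np.degrees(np.arctan2(*(F-K)[[1,0]]))-90)
M=(F+K)/2;d=M-L;print('axis',d,'yaw',np.degrees(np.arctan2(d[1],d[0])),'tilt',np.degrees(np.arctan2(d[2],np.hypot(d[0],d[1]))))
a=p('cornnear',hs(210,248),ht(722,300));b=p('cornfar',hs(108,185),ht(553,345))
print('edge yaw',np.degrees(np.arctan2(*(b-a)[[1,0]]))-90,np.linalg.norm(b-a))
c1=p('tin -x',ts(490,120),tt(612,583));c2=p('tin +x',ts(697,95),tt(600,330));c3=p('tin -y',ts(608,165),tt(738,437))
c=(c1+c2)/2;z=(c1+c2+c3)[2]/3;print('center',c,z)
C=[onz(tt(*q),z) for q in((480,465),(600,330),(738,437),(612,583))];print(np.array(C),np.mean(C,0))
for i in range(4):
    e=C[(i+1)%4]-C[i];print(np.linalg.norm(e),np.degrees(np.arctan2(e[1],e[0])))
# bar top by mask
im=T['color'][228:288,175:255].astype(int).max(2);m=(im<35).astype(np.uint8)
n,l,st,ce=cv2.connectedComponentsWithStats(m)
i=l[int((455-300)/5),int(195/5)];ct=np.argwhere(l==i)[:,::-1].astype(np.float32);r=cv2.minAreaRect(ct);print(r)
bx=[onz(ray(T,175+q[0],228+q[1]),z+.03) for q in cv2.boxPoints(r)];print(np.mean(bx,0))
for k in(0,1):
    e=bx[k+1]-bx[k];print(np.linalg.norm(e),np.degrees(np.arctan2(e[1],e[0])))
```

```text
lens [0.7608 0.0841 0.2743] 0.0003
knob [0.8042 0.0754 0.2819] 0.0004
farknob [0.7917 0.1164 0.2819] 0.04282090385798878 yaw of y 16.883493546126104
axis [0.0371 0.0117 0.0076] yaw 17.53765969020589 tilt 10.999380810996788
cornnear [0.7817 0.0749 0.2918] 0.0044
cornfar [0.7702 0.1037 0.294 ] 0.0015
edge yaw 21.646994804132248 0.031087996346476996
tin -x [0.4399 0.234  0.0863] 0.0011
tin +x [0.5465 0.2403 0.0852] 0.0006
tin -y [0.4978 0.1798 0.0895] 0.0014
center [0.4932 0.2371 0.0857] 0.08700542190129806
[[0.4892 0.2911 0.087 ]
 [0.5458 0.2398 0.087 ]
 [0.4992 0.1802 0.087 ]
 [0.4388 0.2339 0.087 ]] [0.4933 0.2362 0.087 ]
0.07635601671266007 -42.16861336011782
0.07570322495979971 -128.0576888523965
0.08076616300942555 138.35968991675108
0.07625998041351346 48.597961536510645
((38.66896057128906, 30.372413635253906), (24.41537094116211, 9.799367904663086), 41.633541107177734)
[0.4934 0.2335 0.117 ]
0.019933216616696805 -42.20547018102024
0.05089212393708551 -131.56302115587238
```

Tin centre is about (0.4935, 0.235), yaw 48°, lid z about 0.088; lens is (0.761, 0.084, 0.274), yaw 17°. The tilt is still uncertain, so I'll check it with image slopes of the head edges while moving over the tin.

Run:
```python
from h import *
S=arm.read_camera('side')
T=np.array(S['T'])
def pr(x):
    q=np.linalg.inv(T)@np.r_[x,1];return np.array([S['cx']+S['fx']*q[0]/-q[2],S['cy']+S['fy']*q[1]/q[2]])
L=np.array([.761,.084,.274])
for t in (8,11,15,20,25,29):
    t=np.radians(t);y=np.radians(17.2)
    a=np.array([np.cos(t)*np.cos(y),np.cos(t)*np.sin(y),np.sin(t)]);z=np.array([-np.sin(t)*np.cos(y),-np.sin(t)*np.sin(y),np.cos(t)])
    d=(pr(L+.045*a)-pr(L));dz=pr(L+.036*z)-pr(L);print(np.degrees(t).round(),d.round(2),(d[1]/d[0]).round(3),dz.round(2),(dz[0]/dz[1]).round(3))
d=[.94,.34]
from scipy.spatial.transform import Rotation as R
s=arm.read_state();print(s['tcp_pos'],R.from_rotvec(s['tcp_rot']).as_matrix().round(4),s['time'])
# edges of the head/barrel near region: line segments
g=cv2.resize(cv2.cvtColor(S['color'],cv2.COLOR_RGB2GRAY)[100:160,390:430],None,fx=10,fy=10,interpolation=cv2.INTER_CUBIC)
g=cv2.GaussianBlur(g,(0,0),5)
ln=cv2.createLineSegmentDetector(0).detect(g)[0][:,0]
for l in ln:
    if np.hypot(l[2]-l[0],l[3]-l[1])>50: print(l.round(),((l[3]-l[1])/(l[2]-l[0])).round(3))
```

```text
8.0 [17.51 -7.11] -0.406 [ -0.62 -14.42] 0.043
11.0 [17.48 -8.02] -0.459 [ -1.37 -14.1 ] 0.097
15.0 [17.35 -9.21] -0.531 [ -2.38 -13.61] 0.175
20.0 [ 17.08 -10.64] -0.623 [ -3.62 -12.9 ] 0.281
25.0 [ 16.67 -12.  ] -0.72 [ -4.83 -12.09] 0.4
29.0 [ 16.25 -13.02] -0.801 [ -5.78 -11.38] 0.508
[0.21055122 0.58818152 0.23087771] [[-9.415e-01  3.370e-01 -4.000e-04]
 [ 3.370e-01  9.415e-01 -8.000e-04]
 [ 1.000e-04 -8.000e-04 -1.000e+00]] 0.3
[158. 345.  98. 371.] -0.44
[ 45. 280.  98. 248.] -0.614
[ 96. 374.  55. 332.] 1.049
[ 58. 334.  46. 283.] 4.204
[155. 158. 109. 179.] -0.444
```

>>> jog_arm(steps=[[[-0.386, -0.237, 0.061, 0, 0, -1.187], [-0.386, -0.237, 0.061, 0, 0, -1.187], [-0.386, -0.237, 0.061, 0, 0, -1.187], [-0.386, -0.237, 0.061, 0, 0, -1.187], [-0.386, -0.237, 0.061, 0, 0, -1.187], [-0.386, -0.237, 0.061, 0, 0, -1.187], [-0.386, -0.237, 0.061, 0, 0, -1.187], [-0.386, -0.237, 0.061, 0, 0, -1.187], [-0.386, -0.237, 0.061, 0, 0, -1.187], [-0.386, -0.237, 0.061, 0, 0, -1.187], [-0.386, -0.237, 0.061, 0, 0, -1.187], [-0.386, -0.237, 0.061, 0, 0, -1.187]]], jaw=1.0, grip_force=60)

```text
time: 1.3
tcp_pos: [0.4959, 0.2326, 0.17]
tcp_rot: [-1.285, 2.866, -0.002]
ft_force: [0.7, 0.3, 0.7]
opening: 1.0
finger_force: 0.0
```

>>> jog_arm(steps=[[[0, 0, 0, 0, 0, 0], [0, 0, 0, 0, 0, 0], [0, 0, 0, 0, 0, 0]]])

```text
time: 1.55
tcp_pos: [0.4939, 0.2353, 0.1703]
tcp_rot: [1.285, -2.866, -0.001]
ft_force: [-1.0, 0.5, -0.3]
opening: 0.999
finger_force: 0.0
```

Run:
```python
from h import *
from scipy.spatial.transform import Rotation as R
s=arm.read_state();print(s['tcp_pos'],R.from_rotvec(s['tcp_rot']).as_matrix().round(4),s['q'].round(3) if hasattr(s['q'],'round') else s['q'])
c=arm.read_camera('wrist');cv2.imwrite('pics/w1.png',c['color'][:,:,::-1])
```

```text
[0.49386901 0.23530346 0.17027651] [[-6.654e-01 -7.465e-01 -7.000e-04]
 [-7.465e-01  6.654e-01  3.000e-04]
 [ 2.000e-04  7.000e-04 -1.000e+00]] [ 3.26e-01  1.80e-01 -2.81e-01  1.11e+00  1.00e-03 -5.17e-01]
```

View pics/w1.png

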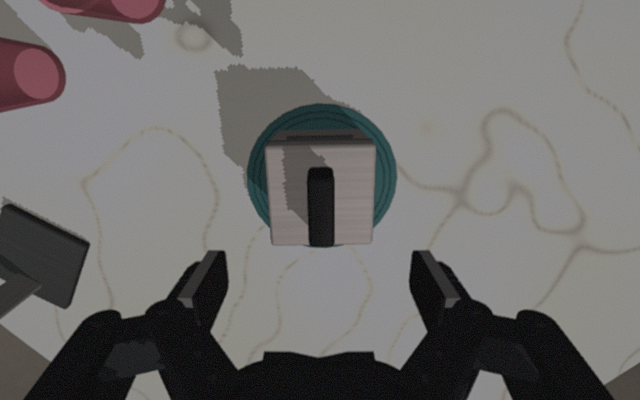

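The bar, at (320,168–245), is centred between the fingers (about 319) and lined up with them. I'll descend and grip.

>>> jog_arm(steps=[[[0, 0, 0.03, 0, 0, 0], [0, 0, 0.06, 0, 0, 0], [0, 0, 0.074, 0, 0, 0], [0, 0, 0.074, 0, 0, 0]]])

```text
time: 1.93
tcp_pos: [0.4899, 0.2353, 0.0927]
tcp_rot: [1.286, -2.858, -0.001]
ft_force: [-0.6, 0.2, 0.3]
opening: 1.003
finger_force: 0.0
```

>>> jog_arm(steps=[[[0, 0, 0, 0, 0, 0], [0, 0, 0, 0, 0, 0], [0, 0, 0, 0, 0, 0], [0, 0, 0, 0, 0, 0], [0, 0, 0, 0, 0, 0], [0, 0, 0, 0, 0, 0], [0, 0, 0, 0, 0, 0], [0, 0, 0, 0, 0, 0], [0, 0, 0, 0, 0, 0], [0, 0, 0, 0, 0, 0]]], jaw=0.0, grip_force=90)

```text
time: 2.77
tcp_pos: [0.4948, 0.2355, 0.0973]
tcp_rot: [-1.285, 2.865, 0.0]
ft_force: [-2.0, 1.0, 5.6]
opening: 0.187
finger_force: 89.8
```

>>> jog_arm(steps=[[[0, 0, -0.01, 0, 0, 0], [0, 0, -0.03, 0, 0, 0], [0, 0, -0.055, 0, 0, 0], [0, 0, -0.08, 0, 0, 0], [0, 0, -0.105, 0, 0, 0], [0, 0, -0.125, 0, 0, 0], [0, 0, -0.137, 0, 0, 0], [0, 0, -0.14, 0, 0, 0], [0, 0, -0.14, 0, 0, 0], [0, 0, -0.14, 0, 0, 0]]])

```text
time: 3.6
tcp_pos: [0.4933, 0.2348, 0.2349]
tcp_rot: [1.284, -2.864, -0.0]
ft_force: [-0.3, -0.6, -2.7]
opening: 0.194
finger_force: 89.0
```

Create plan.py:
```python
from h import *
from scipy.spatial.transform import Rotation as R
def lensf(yaw,tilt):
    t,y=np.radians([tilt,yaw]);X=np.array([np.cos(t)*np.cos(y),np.cos(t)*np.sin(y),np.sin(t)])
    Y=np.array([-np.sin(y),np.cos(y),0]);return np.c_[X,Y,np.cross(X,Y)]
# tcp in tin frame
TCP=np.array([0,0,.087])
def plan(L,yaw,tilt,side,stand=.12):
    F=lensf(yaw,tilt);X,Y,Z=F.T
    Rt=np.c_[-Y,X,Z] if side=='dot' else F
    o=L-(stand+.04)*X-.04*Z
    Rg=Rt@np.diag([-1,1,-1]);p=o+Rt@TCP
    s=arm.read_state();R0=R.from_rotvec(s['tcp_rot']).as_matrix()
    print(s['time'],'now',np.round(s['tcp_pos'],4),'goal',p.round(4),'q',np.round(s['q'],2),'f',s['finger_force'])
    print('ROW',(R0.T@(p-s['tcp_pos'])).round(4),R.from_matrix(R0.T@Rg).as_rotvec().round(4))
```

Run:
```python
from plan import *
plan(np.array([.761,.084,.274]),17.2,14,'dot',.18)
```

```text
3.6 now [0.4933 0.2348 0.2349] goal [0.5462 0.0175 0.2664] q [ 0.33  0.14 -0.19  1.24 -0.   -0.52] f 88.97146224975586
ROW [ 0.1271 -0.184  -0.0314] [-0.1473 -0.2605  2.101 ]
```

>>> jog_arm(steps=[[[0.005, -0.007, -0.001, -0.006, -0.01, 0.08], [0.011, -0.016, -0.003, -0.012, -0.022, 0.18], [0.018, -0.026, -0.004, -0.02, -0.036, 0.29], [0.025, -0.037, -0.006, -0.029, -0.051, 0.41], [0.032, -0.046, -0.008, -0.037, -0.066, 0.53], [0.039, -0.057, -0.01, -0.046, -0.081, 0.65], [0.047, -0.068, -0.012, -0.054, -0.096, 0.77], [0.054, -0.078, -0.013, -0.062, -0.11, 0.89], [0.061, -0.088, -0.015, -0.071, -0.125, 1.01], [0.067, -0.097, -0.016, -0.078, -0.138, 1.11], [0.071, -0.103, -0.018, -0.083, -0.146, 1.18], [0.073, -0.105, -0.018, -0.084, -0.149, 1.2]]])

```text
time: 4.6
tcp_pos: [0.5228, 0.1097, 0.2522]
tcp_rot: [0.549, 2.993, 0.195]
ft_force: [-0.2, -0.7, -2.2]
opening: 0.188
finger_force: 88.9
```

Run:
```python
from plan import *
plan(np.array([.761,.084,.274]),17.2,14,'dot',.18)
```

```text
4.6 now [0.5228 0.1097 0.2522] goal [0.5462 0.0175 0.2664] q [ 0.03  0.02 -0.3   1.14  0.11  0.4 ] f 88.91567945480347
ROW [-0.0558 -0.0753 -0.0213] [-0.064  -0.112   0.8977]
```

>>> jog_arm(steps=[[[-0.005, -0.007, -0.002, -0.006, -0.01, 0.08], [-0.012, -0.016, -0.005, -0.013, -0.024, 0.19], [-0.019, -0.026, -0.007, -0.022, -0.039, 0.31], [-0.027, -0.036, -0.01, -0.031, -0.054, 0.43], [-0.034, -0.046, -0.013, -0.039, -0.069, 0.55], [-0.042, -0.056, -0.016, -0.048, -0.084, 0.67], [-0.049, -0.066, -0.019, -0.056, -0.099, 0.79], [-0.054, -0.073, -0.021, -0.062, -0.109, 0.87], [-0.056, -0.075, -0.021, -0.064, -0.112, 0.898], [-0.056, -0.075, -0.021, -0.064, -0.112, 0.898], [-0.056, -0.075, -0.021, -0.064, -0.112, 0.898], [-0.056, -0.075, -0.021, -0.064, -0.112, 0.898]]])

```text
time: 5.6
tcp_pos: [0.5475, 0.0196, 0.2674]
tcp_rot: [1.763, 2.404, 0.298]
ft_force: [-0.8, 0.4, -1.9]
opening: 0.185
finger_force: 89.0
```

Run:
```python
from plan import *
plan(np.array([.761,.084,.274]),17.2,14,'dot',.18)
w=arm.read_camera('wrist')['color'][:,:,::-1];s=arm.read_camera('side')['color'][:,:,::-1];t=arm.read_camera('top')['color'][:,:,::-1]
cv2.imwrite('pics/w2.png',w);cv2.imwrite('pics/s2.png',s);cv2.imwrite('pics/t2.png',t)
m=np.zeros((600,800,3),np.uint8);m[:400,:640]=w
m[400:,:400]=cv2.resize(s[80:180,250:450],(400,200));m[400:,400:]=cv2.resize(t[50:190,200:480][:140],(400,200))
cv2.imwrite('pics/m3.png',np.clip(m*1.5,0,255).astype(np.uint8))
```

```text
5.6 now [0.5475 0.0196 0.2674] goal [0.5462 0.0175 0.2664] q [-0.14 -0.04 -0.33  1.05  0.11  1.14] f 88.99748682975769
ROW [-0.0016 -0.0021  0.0005] [ 0.0021 -0.0015  0.0049]
```

View pics/m3.png

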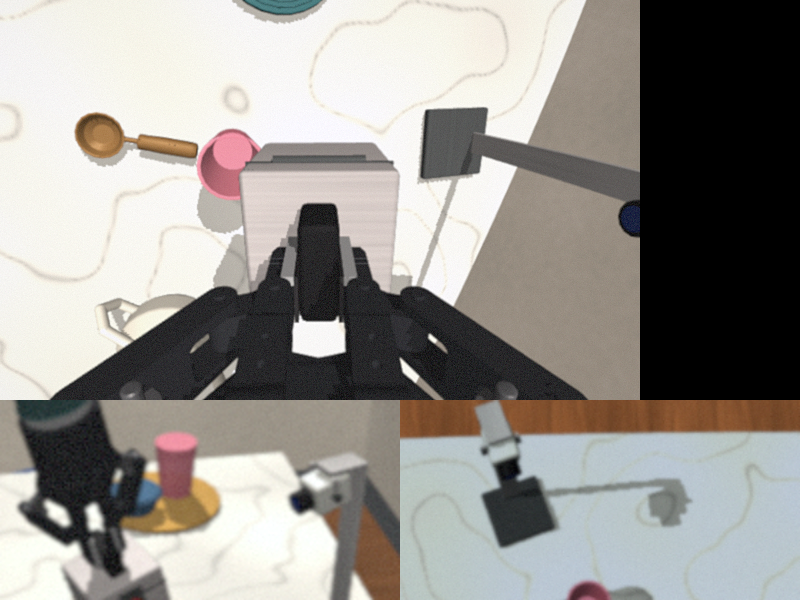

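The wrist view shows the tin held straight, with the lens at the right edge around (633,218). I'll advance 6 cm along tool y.

>>> jog_arm(steps=[[[0, 0.004, 0, 0, 0, 0], [0, 0.012, 0, 0, 0, 0], [0, 0.022, 0, 0, 0, 0], [0, 0.032, 0, 0, 0, 0], [0, 0.042, 0, 0, 0, 0], [0, 0.05, 0, 0, 0, 0], [0, 0.055, 0, 0, 0, 0], [0, 0.058, 0, 0, 0, 0], [0, 0.058, 0, 0, 0, 0], [0, 0.058, 0, 0, 0, 0]]])

```text
time: 6.58
tcp_pos: [0.6015, 0.0358, 0.2822]
tcp_rot: [1.765, 2.402, 0.298]
ft_force: [-0.7, 0.2, -2.1]
opening: 0.191
finger_force: 88.8
```

Run:
```python
from plan import *
plan(np.array([.761,.084,.274]),17.2,14,'dot',.12)
w=arm.read_camera('wrist')['color'][:,:,::-1];s=arm.read_camera('side')['color'][:,:,::-1]
cv2.imwrite('pics/w3.png',w);cv2.imwrite('pics/s3.png',s)
m=np.hstack([cv2.resize(w[150:300,540:640],(400,600),interpolation=cv2.INTER_CUBIC),cv2.resize(s[100:250,330:430],(400,600),interpolation=cv2.INTER_CUBIC)])
cv2.imwrite('pics/m4.png',np.clip(m*1.6,0,255).astype(np.uint8))
```

```text
6.5833 now [0.6015 0.0358 0.2822] goal [0.6018 0.0347 0.2809] q [-0.09  0.05 -0.21  1.08  0.09  1.18] f 88.82500648498535
ROW [-0.0011 -0.0003  0.0012] [ 0.0028 -0.0005  0.0031]
```

View pics/m4.png

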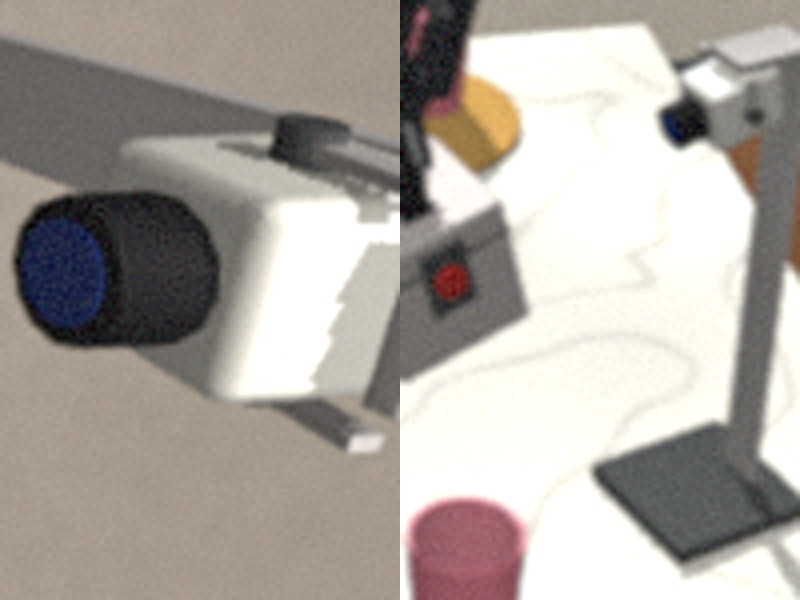

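The wrist crop shows the lens face at (62,272), i.e. pixel (555,218), with the barrel behind it. The tin's latch with its red button faces the side camera. I'll refine the lens position and tilt from the blue ellipse.

Run:
```python
from plan import *
np.set_printoptions(precision=4,suppress=True)
W=arm.read_camera('wrist');S=arm.read_camera('side');T=arm.read_camera('top')
im=W['color'].astype(int);b=im[...,2]-im[...,0];m=cv2.resize(np.clip(b,0,255).astype(np.uint8),None,fx=4,fy=4,interpolation=cv2.INTER_CUBIC)
for th in (15,20,30):
    m2=(cv2.GaussianBlur(m,(0,0),3)>th).astype(np.uint8);m2[:, :2160]=0;m2[:700]=0;m2[1040:]=0
    cs=cv2.findContours(m2,0,2)[0];c=max(cs,key=cv2.contourArea);(u,v),_,_=cv2.fitEllipse(c)
    h=c[:,0].astype(float);px=(h+.5)/4-.5;uc=np.array([(u+.5)/4-.5,(v+.5)/4-.5])
    rs=[ray(W,*q) for q in px];rc=ray(W,*uc)
    x,e=tri([rc,ray(S,390+7.8-.45,100+31.5-.45),ray(T,278-.45,103.2-.45)])
    x2,e2=tri([rc,ray(T,278-.45,103.2-.45)]);x3,e3=tri([rc,ray(S,397.35,131.05)])
    print(th,uc,cv2.boundingRect(c),'lens',x,e,x2,x3)
    out=[]
    for yaw in (17,):
      for t in range(0,40,3):
        F=lensf(yaw,t);P=np.array([(lambda o,d:o+d*((x-o)@F[:,0])/(d@F[:,0]))(*r) for r in rs]);q=(P-x)@F[:,1:]
        (cc,wh,ang)=cv2.fitEllipse((q*1e4).astype(np.float32).reshape(-1,1,2));out.append((t,round(np.ptp(q[:,0])*1e3,1),round(np.ptp(q[:,1])*1e3,1),np.round(max(wh)/min(wh),3)))
    print(out)
```

```text
15 [556.1564 217.659 ] (2184, 817, 84, 110) lens [0.7607 0.0838 0.2746] 0.0004770431851275529 [0.76   0.0839 0.2753] [0.7609 0.0836 0.2747]
[(0, np.float64(18.1), np.float64(15.9), np.float64(1.175)), (3, np.float64(18.1), np.float64(16.5), np.float64(1.123)), (6, np.float64(18.1), np.float64(17.3), np.float64(1.068)), (9, np.float64(18.1), np.float64(18.2), np.float64(1.012)), (12, np.float64(18.2), np.float64(19.2), np.float64(1.053)), (15, np.float64(18.2), np.float64(20.4), np.float64(1.125)), (18, np.float64(18.3), np.float64(21.9), np.float64(1.212)), (21, np.float64(18.3), np.float64(23.6), np.float64(1.315)), (24, np.float64(18.4), np.float64(25.7), np.float64(1.441)), (27, np.float64(18.5), np.float64(28.3), np.float64(1.597)), (30, np.float64(18.8), np.float64(31.6), np.float64(1.794)), (33, np.float64(19.4), np.float64(35.9), np.float64(2.05)), (36, np.float64(20.3), np.float64(41.7), np.float64(2.395)), (39, np.float64(21.7), np.float64(49.9), np.float64(2.882))]
20 [556.2373 217.6178] (2186, 819, 81, 106) lens [0.7607 0.0838 0.2746] 0.00047232075085544784 [0.76   0.0839 
[... 1153 characters left out ...]
(11.0), np.float64(7.2), np.float64(1.696)), (9, np.float64(10.9), np.float64(7.5), np.float64(1.619)), (12, np.float64(10.7), np.float64(7.9), np.float64(1.546)), (15, np.float64(10.5), np.float64(8.4), np.float64(1.478)), (18, np.float64(10.4), np.float64(9.0), np.float64(1.422)), (21, np.float64(10.2), np.float64(9.6), np.float64(1.387)), (24, np.float64(9.9), np.float64(10.5), np.float64(1.386)), (27, np.float64(9.6), np.float64(11.5), np.float64(1.43)), (30, np.float64(9.3), np.float64(12.7), np.float64(1.53)), (33, np.float64(8.8), np.float64(14.3), np.float64(1.694)), (36, np.float64(8.3), np.float64(16.4), np.float64(1.94)), (39, np.float64(7.9), np.float64(19.3), np.float64(2.302))]
```

Run:
```python
from plan import *
L=np.array([.7607,.0838,.2746])
plan(L,17.2,12,'dot',.12)
s=arm.read_state();Rg=R.from_rotvec(s['tcp_rot']).as_matrix();Rt=Rg@np.diag([-1,1,-1]);o=s['tcp_pos']-Rt@TCP
S=arm.read_camera('side');im=S['color'].astype(int);m=((im[...,0]-im[...,1]>60)&(im[...,0]>70)&(im[...,2]<im[...,0]*.45))
m[:130]=0;m[:,:325]=0;m[190:]=0;m[:,365:]=0
v,u=np.argwhere(m).mean(0);print(u,v,m.sum())
O,d=ray(S,u,v)
T=np.array(S['T'])
for z in(.04,.055):
    p=o+Rt@np.array([.047,0,z]);q=np.linalg.inv(T)@np.r_[p,1];print(z,'pred',S['cx']+S['fx']*q[0]/-q[2],S['cy']+S['fy']*q[1]/q[2])
# corners of lid predicted at +x side
for c in((.04,.04,.08),(.04,-.04,.08),(.04,.04,0)):
    q=np.linalg.inv(T)@np.r_[o+Rt@np.array(c),1];print(c,S['cx']+S['fx']*q[0]/-q[2],S['cy']+S['fy']*q[1]/q[2])
```

```text
6.8333 now [0.6013 0.0357 0.2824] goal [0.6019 0.0346 0.2873] q [-0.09  0.05 -0.21  1.08  0.09  1.18] f 88.82678031921387
ROW [-0.0012  0.0014 -0.0047] [ 0.0383 -0.0003  0.0029]
343.0 168.0 2
0.04 pred 343.54258603605854 174.5155374527822
0.055 pred 342.0467678949652 168.94592180173058
(0.04, 0.04, 0.08) 355.0875343759412 148.79790174711633
(0.04, -0.04, 0.08) 320.2759771556542 166.78888821186615
(0.04, 0.04, 0) 362.09323338420154 178.4076229251738
```

Predicted lid corners match the picture ((354,151) and (362,178)), so there is no slip. Small tilt correction, then hold.

>>> jog_arm(steps=[[[-0.001, 0.001, -0.002, 0.01, 0, 0.001], [-0.001, 0.001, -0.004, 0.03, 0, 0.003], [-0.001, 0.001, -0.005, 0.038, 0, 0.003], [-0.001, 0.001, -0.005, 0.038, 0, 0.003], [-0.001, 0.001, -0.005, 0.038, 0, 0.003], [-0.001, 0.001, -0.005, 0.038, 0, 0.003], [-0.001, 0.001, -0.005, 0.038, 0, 0.003], [-0.001, 0.001, -0.005, 0.038, 0, 0.003], [-0.001, 0.001, -0.005, 0.038, 0, 0.003], [-0.001, 0.001, -0.005, 0.038, 0, 0.003], [-0.001, 0.001, -0.005, 0.038, 0, 0.003], [-0.001, 0.001, -0.005, 0.038, 0, 0.003]]])

```text
time: 7.88
tcp_pos: [0.6017, 0.0348, 0.2875]
tcp_rot: [1.784, 2.42, 0.255]
ft_force: [-0.0, 0.1, -2.3]
opening: 0.19
finger_force: 88.9
```

>>> jog_arm(steps=[[[0, 0, 0, 0, 0, 0], [0, 0, 0, 0, 0, 0], [0, 0, 0, 0, 0, 0], [0, 0, 0, 0, 0, 0], [0, 0, 0, 0, 0, 0], [0, 0, 0, 0, 0, 0], [0, 0, 0, 0, 0, 0], [0, 0, 0, 0, 0, 0], [0, 0, 0, 0, 0, 0], [0, 0, 0, 0, 0, 0], [0, 0, 0, 0, 0, 0], [0, 0, 0, 0, 0, 0]]])

```text
time: 8.88
tcp_pos: [0.6017, 0.0348, 0.2875]
tcp_rot: [1.784, 2.42, 0.255]
ft_force: [0.1, -0.9, -3.4]
opening: 0.19
finger_force: 88.9
```

Run:
```python
from plan import *
L=np.array([.7607,.0838,.2746])
plan(L,17.2,12,'dot',.12);plan(L,17.2,12,'latch',.12)
```

```text
8.8833 now [0.6017 0.0348 0.2875] goal [0.6019 0.0346 0.2873] q [-0.09  0.08 -0.17  1.13  0.08  1.19] f 88.85428547859192
ROW [-0.0002  0.      0.0002] [ 0.0005 -0.0003  0.0001]
8.8833 now [0.6017 0.0348 0.2875] goal [0.6019 0.0346 0.2873] q [-0.09  0.08 -0.17  1.13  0.08  1.19] f 88.85428547859192
ROW [-0.0002  0.      0.0002] [ 6.0000e-04  2.0000e-04 -1.5707e+00]
```

>>> jog_arm(steps=[[[0, 0, 0, 0, 0, -0.04], [0, 0, 0, 0, 0, -0.12], [0, 0, 0, 0, 0, -0.22], [0, 0, 0, 0, 0, -0.33], [0, 0, 0, 0, 0, -0.44], [0, 0, 0, 0, 0, -0.55], [0, 0, 0, 0, 0, -0.66], [0, 0, 0, 0, 0, -0.77], [0, 0, 0, 0, 0, -0.88], [0, 0, 0, 0, 0, -0.99], [0, 0, 0, 0, 0, -1.1], [0, 0, 0, 0, 0, -1.2]]])

```text
time: 9.88
tcp_pos: [0.6018, 0.0348, 0.2875]
tcp_rot: [0.096, 2.94, 0.102]
ft_force: [0.0, 0.6, -3.0]
opening: 0.19
finger_force: 88.8
```

>>> jog_arm(steps=[[[0, 0, 0, 0, 0, -0.1], [0, 0, 0, 0, 0, -0.2], [0, 0, 0, 0, 0, -0.29], [0, 0, 0, 0, 0, -0.35], [0, 0, 0, 0, 0, -0.371], [0, 0, 0, 0, 0, -0.371], [0, 0, 0, 0, 0, -0.371], [0, 0, 0, 0, 0, -0.371], [0, 0, 0, 0, 0, -0.371], [0, 0, 0, 0, 0, -0.371], [0, 0, 0, 0, 0, -0.371], [0, 0, 0, 0, 0, -0.371]]])

```text
time: 10.88
tcp_pos: [0.6018, 0.0348, 0.2875]
tcp_rot: [-0.439, 2.901, 0.047]
ft_force: [-0.7, -0.2, -1.9]
opening: 0.19
finger_force: 88.8
```

Run:
```python
from plan import *
L=np.array([.7607,.0838,.2746])
plan(L,17.2,12,'latch',.12)
s=arm.read_camera('side')['color'][:,:,::-1];t=arm.read_camera('top')['color'][:,:,::-1]
m=np.hstack([cv2.resize(s[80:230,290:440],(400,400),interpolation=cv2.INTER_CUBIC),cv2.resize(t[40:190,210:360],(400,400),interpolation=cv2.INTER_CUBIC)])
cv2.imwrite('pics/m5.png',np.clip(m*1.6,0,255).astype(np.uint8))
```

```text
10.8833 now [0.6018 0.0348 0.2875] goal [0.6019 0.0346 0.2873] q [-0.09  0.08 -0.17  1.13  0.08 -0.38] f 88.84451150894165
ROW [-0.     -0.0002  0.0002] [0.0002 0.0006 0.0001]
```

View pics/m5.png

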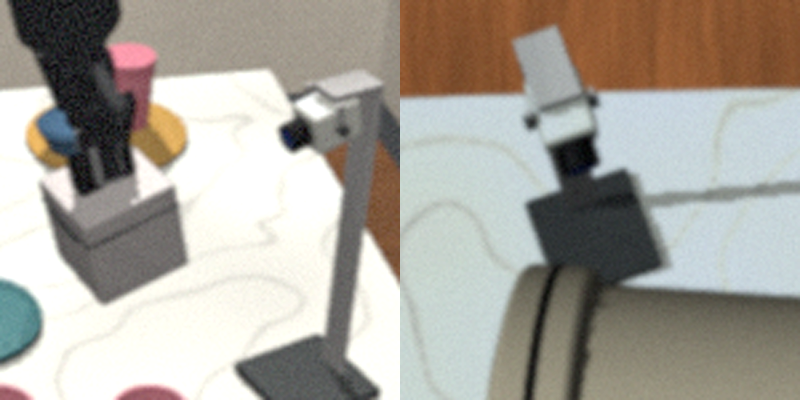

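The tin hangs level with and square to the lens, its plain -y side towards the side camera, so the latch side faces the lens. I'll hand in.

>>> jog_arm(steps=[[[0, 0, 0, 0, 0, 0], [0, 0, 0, 0, 0, 0], [0, 0, 0, 0, 0, 0], [0, 0, 0, 0, 0, 0], [0, 0, 0, 0, 0, 0], [0, 0, 0, 0, 0, 0]]])

```text
time: 11.48
tcp_pos: [0.6017, 0.0348, 0.2875]
tcp_rot: [-0.439, 2.901, 0.047]
ft_force: [1.1, 0.2, -2.6]
opening: 0.188
finger_force: 88.8
```

```bash
python3 -c "
from bench import arm
print(arm.finish_job())"
```

```text
the job is handed in; nothing more can be done
None
```

I showed the tin's green-dot side to the camera for about 1.8 s, gave it a quarter turn to the latch side, and handed the job in at 11.5 s with the tin still held in the air; the hand-in returned no verdict.

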